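# Weed out the tired spring on the tester plate

## Task

Test the three spring pots on the tester plate one after another from left to right: press each one's cap straight down until its top is level with the tops of the gauge pins, hold it there a moment to read the force, and let it come up again, never pushing it well past the mark. Two push back with about 14 N at the mark and one with only about half of that; lift this tired one by its cup and stand it upright in the grey tray. Leave the two sound ones seated in their wells and the desk things round about where they are.

Things in the scene. Friction and masses are not known exactly. Their poses are not given: they have to be found in the camera images.
- tester: fixed aluminium plate 100 x 310 x 14 mm (its x, y, z), origin at the centre of its underside, long side roughly left to right, +y left. Three wells 43 mm across, 4 mm deep on its y axis, 90 mm apart. On the same line, 45 mm either side of each well, slim gauge pins (7 mm thick); their tops, 62 mm over the underside, are the mark. Along its x the pots' sides are free for fingers
- well_left (a point): centre of the floor of the left well (as seen from the robot), at y = +90 mm on the tester, 10 mm over the plate's underside; a pot's underside rests here
- well_middle (a point): centre of the floor of the middle well (as seen from the robot), at y = 0 mm on the tester, 10 mm over the plate's underside; a pot's underside rests here
- well_right (a point): centre of the floor of the right well (as seen from the robot), at y = -90 mm on the tester, 10 mm over the plate's underside; a pot's underside rests here
- pot_a: one of three outwardly identical spring pots, one in each well, shuffled; one of them is tired, which cannot be seen. Steel cup 40 mm across, 36 mm high (grip here; about 0.15 kg in all), above it a bare coil and a flat round cap 32 mm across, 6 mm thick; cap top 62 mm over the underside when free. Origin: centre of the underside, z up
- pot_a_top (a point): centre of the top of that pot's cap; it goes down with the cap
- pot_a_cap (a joint): how far that pot's cap is pressed down, m: 0 free (sound ones -0.0002), 0.010 at the mark, 0.018 at the bottom; springs back when let go. A sound pot pushes back 3.3 N at the start plus 1.1 N per mm (14 N at the mark), the tired one half of that: 1.7 N plus 0.55 N per mm (7 N at the mark), set by 0.2 mm, too little to see
- pot_b: one of three outwardly identical spring pots, one in each well, shuffled; one of them is tired, which cannot be seen. Steel cup 40 mm across, 36 mm high (grip here; about 0.15 kg in all), above it a bare coil and a flat round cap 32 mm across, 6 mm thick; cap top 62 mm over the underside when free. Origin: centre of the underside, z up
- pot_b_top (a point): centre of the top of that pot's cap; it goes down with the cap
- pot_b_cap (a joint): how far that pot's cap is pressed down, m: 0 free (sound ones -0.0002), 0.010 at the mark, 0.018 at the bottom; springs back when let go. A sound pot pushes back 3.3 N at the start plus 1.1 N per mm (14 N at the mark), the tired one half of that: 1.7 N plus 0.55 N per mm (7 N at the mark), set by 0.2 mm, too little to see
- pot_c: one of three outwardly identical spring pots, one in each well, shuffled; one of them is tired, which cannot be seen. Steel cup 40 mm across, 36 mm high (grip here; about 0.15 kg in all), above it a bare coil and a flat round cap 32 mm across, 6 mm thick; cap top 62 mm over the underside when free. Origin: centre of the underside, z up
- pot_c_top (a point): centre of the top of that pot's cap; it goes down with the cap
- pot_c_cap (a joint): how far that pot's cap is pressed down, m: 0 free (sound ones -0.0002), 0.010 at the mark, 0.018 at the bottom; springs back when let go. A sound pot pushes back 3.3 N at the start plus 1.1 N per mm (14 N at the mark), the tired one half of that: 1.7 N plus 0.55 N per mm (7 N at the mark), set by 0.2 mm, too little to see
- tray: fixed grey open tray, 150 x 170 mm (its x, y), 26 mm high, walls and floor 4 mm thick, empty; origin at the centre of its underside. It lies to the left or to the right of the tester
- dispenser: black weighted tape dispenser, 62 x 172 x 80 mm, on the side of the tester where the tray is not; a bystander. Origin under its centre
- punch: black two-hole punch, 74 x 115 x 58 mm, beyond the tester; a bystander. Origin under its centre
- stapler: black desk stapler, 36 x 150 x 54 mm, beyond the tester; a bystander. Origin under its centre
There are look-alikes about, which are no part of the job. What is shaped like the pot_b but brown is not meant.

How it is judged:
On the way, in this order (a step that is already met when the one before it is completed fails the run):
1. the spring pot in the left well is held pressed to the mark (cap 10 mm down, within 2 mm) for 0.3 s (((horizontal distance between pot_a and well_left below 0.015 m and value of joint pot_a_cap between 0.008 and 0.012 m) or (horizontal distance between pot_b and well_left below 0.015 m and value of joint pot_b_cap between 0.008 and 0.012 m) or (horizontal distance between pot_c and well_left below 0.015 m and value of joint pot_c_cap between 0.008 and 0.012 m))), for 0.3 s.
2. the spring pot in the middle well is held pressed to the mark (cap 10 mm down, within 2 mm) for 0.3 s (((horizontal distance between pot_a and well_middle below 0.015 m and value of joint pot_a_cap between 0.008 and 0.012 m) or (horizontal distance between pot_b and well_middle below 0.015 m and value of joint pot_b_cap between 0.008 and 0.012 m) or (horizontal distance between pot_c and well_middle below 0.015 m and value of joint pot_c_cap between 0.008 and 0.012 m))), for 0.3 s.
3. the spring pot in the right well is held pressed to the mark (cap 10 mm down, within 2 mm) for 0.3 s (((horizontal distance between pot_a and well_right below 0.015 m and value of joint pot_a_cap between 0.008 and 0.012 m) or (horizontal distance between pot_b and well_right below 0.015 m and value of joint pot_b_cap between 0.008 and 0.012 m) or (horizontal distance between pot_c and well_right below 0.015 m and value of joint pot_c_cap between 0.008 and 0.012 m))), for 0.3 s.
At the end, for the whole second after the job is handed in: the tired pot (the one whose free cap has set by 0.2 mm, which only its force shows) stands upright (within 0.1 rad) and at rest on the tray's floor with its cap up; the two sound pots stand upright in their own wells, within 8 mm of where they began, caps up (((value of joint pot_a_cap above -0.0001 m and x of pot_a in the frame of tray between -0.062 and 0.062 m and y of pot_a in the frame of tray between -0.072 and 0.072 m and z of pot_a in the frame of tray between 0 and 0.009 m and distance of each of pot_b, pot_c from where it was at the start of the episode below 0.008 m) or (value of joint pot_b_cap above -0.0001 m and x of pot_b in the frame of tray between -0.062 and 0.062 m and y of pot_b in the frame of tray between -0.072 and 0.072 m and z of pot_b in the frame of tray between 0 and 0.009 m and distance of each of pot_a, pot_c from where it was at the start of the episode below 0.008 m) or (value of joint pot_c_cap above -0.0001 m and x of pot_c in the frame of tray between -0.062 and 0.062 m and y of pot_c in the frame of tray between -0.072 and 0.072 m and z of pot_c in the frame of tray between 0 and 0.009 m and distance of each of pot_a, pot_b from where it was at the start of the episode below 0.008 m)) and angle between each of pot_a, pot_b, pot_c's own z axis and vertical below 0.1 rad and linear speed of each of pot_a, pot_b, pot_c below 0.02 m/s and value of joint each of pot_a_cap, pot_b_cap, pot_c_cap below 0.003 m); the robot touches nothing.
It fails at once if a cap is pressed more than 5 mm past the mark (over 15 mm down) (value of joint any of pot_a_cap, pot_b_cap, pot_c_cap above 0.015 m).
It fails at once if a cap is pressed with more than 25 N (contact force between the fingers and pot_a_cap above 25 N or contact force between the fingers and pot_b_cap above 25 N or contact force between the fingers and pot_c_cap above 25 N).
It fails at once if the tape dispenser, the punch or the stapler is shifted by more than 20 mm (distance of any of dispenser, punch, stapler from where it was at the start of the episode above 0.02 m).
It also fails if it takes over 67 s, if anything falls off the work surface, if the arm or the gripper's body presses on something with over 40 N, if the wrist force passes 120 N, or if a joint passes its speed limit or range.

## Robot

A 7-joint arm with a two-finger parallel gripper is mounted at the origin on a cart in front of the work surface, level with it; the furniture and walls round the work are solid. World frame = base frame: x ahead of the robot, y to its left, z up, the work surface at z = 0. Lengths are in m, angles in rad, forces in N, time in s.
With the tool pointing down it reaches from about 0.4 to 0.875 m from the base axis. Payload 19.3 kg.
Tool frame: the origin (TCP) lies midway between the tips of the shut fingers; the grasp point (between the pads) lies 19 mm behind it; z points along the fingers, y is the line along which they close (so a half turn about z gives the same grasp; the last joint's range is limited). The gripper opens to 85 mm and grips with 20 to 120 N. Pads are 22 mm wide; open, the fingers measure 114 mm over their backs; the gripper's body (76 mm by 85 mm) begins 54 mm behind the grasp point. The pads swing forward as they close: fully open they stand 13 mm farther back than shut.
Start: joints at [1.116, 0.521, -0.036, 1.599, 0.021, 1.021, -0.113], TCP at [0.235, -0.579, 0.231] pointing down, gripper open.
Joint ranges: [-2.91, 2.91], [-0.3, 2.13], [-1.5, 1.42], [0.17, 2.43], [-1.26, 4.41], [0.16, 1.93], [-2.52, 2.52]. Speed limits (rad/s): [1.89, 1.89, 2.39, 2.39, 3.01, 3.01, 3.01].

## Interface

Orientations are given as [roll, pitch, yaw] about the fixed x, y, z axes, in that order (R = Rz(yaw) Ry(pitch) Rx(roll)).
In Python, from workcell import bot gives the robot as it stands.
- The arm moves only by the tool move_arm, never from a script. Its argument "series" is a list of rows, each a list of 3 entries, a list of its own where there are three numbers: the shift along the tool's x, y, z in cm, then the turn, a rotation vector about the tool's x, y, z in rad, then the opening in per cent of the stroke, from 0 (shut) to 100 (fully open). A call has 1 to 20 rows; each row is the pose to reach, as a shift and turn from the pose commanded when the call began, along the tool's axes at that moment; what a row does not reach only later rows make up. A row lasts 1/12 s, in which the tool goes at most 41.7 mm and 7.16 degrees, less where a joint would pass 70% of its speed; a pose out of reach is approached as far as the arm can. A call with a gripper value outside its range is refused whole. The fingers move at their own pace and stop on an object; "squeeze" is the grip in N (left out, the last holds). Time passes only in rows, so rows that repeat a pose let the fingers close. It gives the time, the measured TCP pose, the force, the opening and the grip force at its end, in the units of the state.
- bot.observe(): the state, without advancing time (a new reading comes with each control period).
- bot.grab_frame(name): name is "scene" or "top" or "wrist"; returns (picture, depth): 480x640x3 uint8, red, green, blue; 480x640 float32, m along the optical axis (not along the pixel's ray), 0 where there is no reading.
- bot.camera_params(name): a dict with "fovy" (degrees; the focal length in pixels is half the picture's height over the tangent of half this angle, whatever the lens; pixels are square), "cx", "cy" (the principal point, pixels), "dist_coeffs" ([k1, k2, p1, p2, k3] as OpenCV has them; the pictures are not rectified), "R" (3x3) and "t" (3): a world point X has camera coordinates R X + t; the wrist camera has in their place "tool_from_camera" (4x4, takes a point from camera to tool coordinates, whose origin is the TCP and whose axes are the flange's). Camera axes: x right, y down, z forward; pixel columns grow to the right and rows downward; lengths in m; the calibration is good to about 2 mm. A picture is of the moment at which its call begins: read the wrist's pose just before it. camera_params takes no time and is no camera call.
- bot.job_done(): hands the job in; it is judged then, once.
Trained networks look in the newest picture that a camera, given by its name, has taken for a name from the list of things; names that differ only in an ending like _2 or _b are one class to them, and where a whole thing is asked for, a point or a joint stands for the part that bears it (a point fixed in the world has none). Each returns a list of dicts, best first, with "conf" (0 to 1); they miss things now and then, are a little off and sometimes report something else, mostly with a low value. They report only what shows in the picture. A call takes as long as a camera call. They do not tell look-alikes from the thing itself.
- bot.find_in(camera, thing): "bbox" ([left, top, right, bottom] in pixels, round what is visible of it).
- bot.trace(camera, thing): "mask" (480x640 bool, what is visible of it) and "bbox" ([left, top, right, bottom] in pixels, round what is visible of it).
The state is a dict: "clock": time; "qpos": joint angles; "qd": joint speeds; "joint_efforts": joint torques, N m; "position": TCP position; "tool_rot": TCP orientation; "force": force on the tool from outside, world axes, zero at the start; "moment": the same for the moment, N m; "grip_width": finger opening in m; "finger_force": force on a finger pad.
Only numpy, scipy, OpenCV 4.12 (cv2) and the standard library are available. Lean on these libraries where they do the work, as an engineer would, in place of code of your own. Each camera call takes 0.05 s, during which the arm holds its last target. There are 200 camera calls.

## Working session

There is one attempt and no reset: what is moved stays moved. The work goes in short steps, Python scripts to look and compute and a tool call to move; the robot and the scene stay as the last step left them, time stands still between calls to the robot, and variables do not carry over. Pictures are saved under pics/ and viewed, at most 10 in all, crops included, and the job is handed in when it is done.

Besides the shell and the picture viewer there is one more tool, called after "Call:" as name(argument=value, ...), one argument or row to a line, values as JSON. move_arm: Moves the arm, as the interface text tells. Its arguments: {"type":"object","properties":{"series":{"type":"array"},"squeeze":{"type":"number"}},"required":["series"]}

```bash
mkdir -p pics; cat > h.py <<'E'
import numpy as np,cv2
from workcell import bot
from scipy.spatial.transform import Rotation as Ro
def cam(n):
    p=bot.camera_params(n);f=240/np.tan(np.radians(p['fovy'])/2)
    K=np.array([[f,0,p['cx']],[0,f,p['cy']],[0,0,1.]]);return p,K,np.array(p['dist_coeffs'],float)
def cloud(n,depth,st=None):
    p,K,d=cam(n)
    g=np.stack(np.meshgrid(np.arange(640),np.arange(480)),-1).reshape(-1,1,2).astype(np.float64)
    u=cv2.undistortPoints(g,K,d).reshape(480,640,2)
    X=np.dstack([u*depth[...,None],depth])
    if 'R' in p: W=(X-np.array(p['t']))@np.array(p['R'])
    else:
        T=np.array(p['tool_from_camera']);W=X@T[:3,:3].T+T[:3,3]
        W=W@Ro.from_euler('xyz',st['tool_rot']).as_matrix().T+np.array(st['position'])
    W[depth<=0]=np.nan
    return W
E
python3 - <<'E'
from h import *
s=bot.observe();print(s)
for n in('top','scene'):
    im,d=bot.grab_frame(n);cv2.imwrite(f'pics/{n}0.png',im[...,::-1]);W=cloud(n,d);np.save(n+'W.npy',W)
    for t in('tester','pot_a','tray','dispenser','punch','stapler'):
        for r in bot.trace(n,t)[:5]:
            m=r['mask']&np.isfinite(W[...,0]);P=W[m]
            print(n,t,round(r['conf'],2),np.round(r['bbox']),np.round(np.nanmedian(P,0),3) if len(P) else '',np.round(np.percentile(P,[2,98],axis=0),3).tolist() if len(P) else '')
E
```

```text
{'clock': 0.0, 'qpos': array([ 1.11579611,  0.52205399, -0.03632921,  1.59998485,  0.02117805,
        1.02110207, -0.11280864]), 'qd': array([ 1.93434235e-04, -5.97525306e-05,  7.48427546e-04, -2.19340633e-04,
       -1.20020053e-03, -1.57719427e-03,  2.83842744e-04]), 'joint_efforts': array([-7.57408034e-04, -9.27109337e+01,  1.97939247e+00, -3.69930875e+01,
        1.76748162e-02,  8.22550384e-03, -2.44388156e-05]), 'position': array([ 0.23445643, -0.57899818,  0.23070908]), 'tool_rot': array([-3.14043015e+00,  6.32266612e-05,  3.84771304e-01]), 'force': array([ 1.2328358 ,  0.2364706 , -0.47551975]), 'moment': array([ 0.02601943, -0.00182237,  0.00413951]), 'finger_force': 0.0, 'grip_width': 0.08548521349537604}
top tester 0.75 [242. 265. 386. 308.] [0.514 0.014 0.015] [[0.467, -0.136, 0.01], [0.564, 0.162, 0.021]]
top tester 0.66 [343. 169. 408. 192.] [ 0.744 -0.119  0.05 ] [[0.733, -0.186, 0.003], [0.765, -0.05, 0.058]]
top pot_a 0.79 [304. 278. 319. 292.] [0.513 0.015 0.072] [[0.496, -0.002, 0.014], [0.532, 0.032, 0.077]]
top pot_a 0.77 [306. 228. 324. 245.] [0.62  0.009 0.06 
[... 1708 characters left out ...]
.005] [[0.428, 0.271, 0.0], [0.584, 0.444, 0.027]]
scene tray 0.6 [307. 232. 413. 335.] [0.498 0.045 0.013] [[0.462, -0.136, 0.001], [0.563, 0.166, 0.054]]
scene dispenser 0.83 [415. 168. 454. 223.] [ 0.496 -0.346  0.038] [[0.458, -0.418, -0.002], [0.533, -0.263, 0.077]]
scene punch 0.85 [225. 234. 271. 278.] [0.765 0.132 0.045] [[0.734, 0.072, 0.002], [0.805, 0.172, 0.06]]
scene punch 0.72 [307. 234. 410. 335.] [0.496 0.047 0.013] [[0.462, -0.135, -0.001], [0.563, 0.166, 0.05]]
scene punch 0.4 [352. 254. 371. 286.] [0.509 0.021 0.044] [[0.494, -0.003, 0.013], [0.53, 0.032, 0.074]]
scene stapler 0.83 [296. 181. 336. 229.] [ 0.741 -0.113  0.041] [[0.732, -0.187, -0.0], [0.764, -0.049, 0.055]]
```

```bash
python3 - <<'E'
from h import *
for n in('top','scene'):
    W=np.load(n+'W.npy')
    c=[]
    for x,y in((.512,.101),(.514,.014),(.515,-.075)):
        P=W[(np.hypot(W[...,0]-x,W[...,1]-y)<.026)&(W[...,2]>.066)]
        (cx,cy),r=cv2.minEnclosingCircle(P[:,:2].astype(np.float32));print(n,len(P),P.mean(0).round(4),'circ',round(cx,4),round(cy,4),round(r,4));c.append(P.mean(0))
    P=W[(abs(W[...,0]-.514)<.06)&(abs(W[...,1]-.014)<.17)&(abs(W[...,2]-.014)<.006)]
    print('plate',cv2.minAreaRect(P[:,:2].astype(np.float32)),np.median(P[:,2]))
    P=W[(abs(W[...,0]-.507)<.12)&(abs(W[...,1]-.36)<.12)&(W[...,2]>.018)&(W[...,2]<.035)]
    print('tray',cv2.minAreaRect(P[:,:2].astype(np.float32)))
im=cv2.imread('pics/top0.png')[130:350,90:540];cv2.imwrite('pics/topc.png',cv2.resize(im,None,fx=1.75,fy=1.75))
E
```

```text
top 177 [0.5119 0.1028 0.0735] circ 0.512 0.1028 0.0158
top 173 [0.5144 0.0132 0.0735] circ 0.5145 0.0133 0.0157
top 177 [ 0.5157 -0.0763  0.0733] circ 0.5156 -0.0764 0.0158
plate ((0.5186479687690735, 0.007244288921356201), (0.1049068346619606, 0.32300543785095215), 1.2917791604995728) 0.01510931612356509
tray ((0.5071405172348022, 0.35908204317092896), (0.17235524952411652, 0.1505047082901001), 82.19044494628906)
scene 143 [0.5103 0.1021 0.0711] circ 0.5089 0.1005 0.0183
scene 122 [0.5126 0.013  0.0709] circ 0.5119 0.0119 0.0174
scene 110 [ 0.5135 -0.0764  0.0712] circ 0.5134 -0.0763 0.0176
plate ((0.5156676173210144, 0.007212907075881958), (0.10751161724328995, 0.3224935829639435), 1.6522306203842163) 0.013314827342577813
tray ((0.5058963894844055, 0.3567414879798889), (0.17100782692432404, 0.15210473537445068), 82.34371185302734)
```

View pics/topc.png

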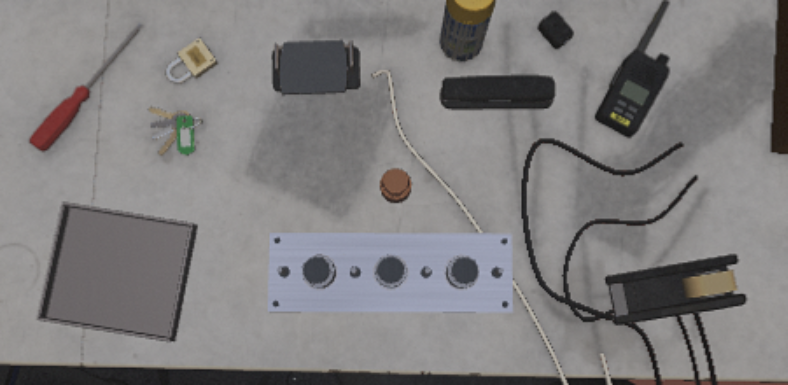

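Call:
move_arm(
  series=[
    [[29.5, -23.5, 3], [0, 0, -0.6], 0],
    [[29.5, -23.5, 3], [0, 0, -0.6], 0],
    [[29.5, -23.5, 3], [0, 0, -0.6], 0],
    [[29.5, -23.5, 3], [0, 0, -0.6], 0],
    [[29.5, -23.5, 3], [0, 0, -0.6], 0],
    [[29.5, -23.5, 3], [0, 0, -0.6], 0],
    [[29.5, -23.5, 3], [0, 0, -0.6], 0],
    [[29.5, -23.5, 3], [0, 0, -0.6], 0],
    [[29.5, -23.5, 3], [0, 0, -0.6], 0],
    [[51.2, -52.7, 11.1], [0, 0, -1.206], 0],
    [[51.2, -52.7, 11.1], [0, 0, -1.206], 0],
    [[51.2, -52.7, 11.1], [0, 0, -1.206], 0],
    [[51.2, -52.7, 11.1], [0, 0, -1.206], 0],
    [[51.2, -52.7, 11.1], [0, 0, -1.206], 0],
    [[51.2, -52.7, 11.1], [0, 0, -1.206], 0],
    [[51.2, -52.7, 11.1], [0, 0, -1.206], 0],
    [[51.2, -52.7, 11.1], [0, 0, -1.206], 0],
    [[51.2, -52.7, 11.1], [0, 0, -1.206], 0],
    [[51.2, -52.7, 11.1], [0, 0, -1.206], 0],
    [[51.2, -52.7, 11.1], [0, 0, -1.206], 0],
  ],
)

```text
clock: 2.37
position: [0.5112, 0.1041, 0.1197]
tool_rot: [-3.141, -0.001, 1.595]
force: [-0.3, -0.8, 0.7]
grip_width: -0.0003
finger_force: 0.0
```

```bash
python3 - <<'E'
from h import *
s=bot.observe();print(s['position'],s['tool_rot'],s['force'])
im,d=bot.grab_frame('wrist');cv2.imwrite('pics/w0.png',im[...,::-1]);W=cloud('wrist',d,s)
for r in bot.trace('wrist','pot_a'):
    P=W[r['mask']&(W[...,2]>.066)&(W[...,2]<.08)]
    if len(P)>20:(cx,cy),rr=cv2.minEnclosingCircle(P[:,:2].astype(np.float32));print(r['conf'],r['bbox'],len(P),P.mean(0).round(4),round(cx,4),round(cy,4),round(rr,4))
E
```

```text
[0.51115663 0.10414453 0.1197402 ] [-3.14087632e+00 -8.58145640e-04  1.59510956e+00] [-0.32070658 -0.76832278  0.65527608]
0.84 [313.8, 378.5, 330.3, 411.7] 356 [0.5126 0.0104 0.0735] 0.5121 0.0107 0.0131
0.7 [295.1, 220.9, 352.6, 292.9] 1784 [0.51   0.1032 0.0736] 0.51 0.1004 0.0161
0.32 [318.7, 381.7, 331.4, 408.9] 354 [0.5124 0.0098 0.0735] 0.5121 0.0107 0.0131
```

View pics/w0.png

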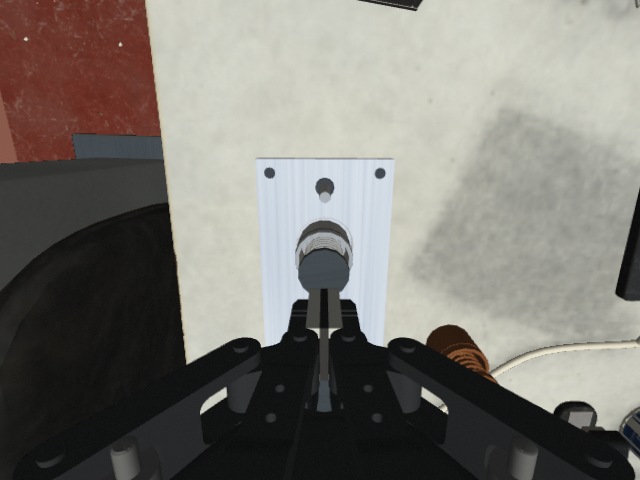

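Call:
move_arm(
  series=[
    [[-0.2, 0, 2], [0, 0, 0], 0],
    [[-0.2, 0, 3.5], [0, 0, 0], 0],
    [[-0.2, 0, 4.3], [0, 0, 0], 0],
    [[-0.2, 0, 4.5], [0, 0, 0], 0],
    [[-0.2, 0, 4.5], [0, 0, 0], 0],
    [[-0.2, 0, 4.5], [0, 0, 0], 0],
  ],
)

```text
clock: 2.97
position: [0.5117, 0.099, 0.076]
tool_rot: [3.141, -0.0, 1.59]
force: [0.0, -0.3, 0.6]
grip_width: 0.0001
finger_force: 0.0
```

Call:
move_arm(
  series=[
    [[0, 0, 0.2], [0, 0, 0], 0],
    [[0, 0, 0.4], [0, 0, 0], 0],
    [[0, 0, 0.6], [0, 0, 0], 0],
    [[0, 0, 0.7], [0, 0, 0], 0],
    [[0, 0, 0.7], [0, 0, 0], 0],
    [[0, 0, 0.7], [0, 0, 0], 0],
  ],
)

```text
clock: 3.47
position: [0.5118, 0.0993, 0.0686]
tool_rot: [3.141, 0.0, 1.591]
force: [0.2, -0.5, 6.5]
grip_width: 0.0004
finger_force: 3.5
```

Call:
move_arm(
  series=[
    [[0, 0, 0.2], [0, 0, 0], 0],
    [[0, 0, 0.4], [0, 0, 0], 0],
    [[0, 0, 0.6], [0, 0, 0], 0],
    [[0, 0, 0.7], [0, 0, 0], 0],
    [[0, 0, 0.7], [0, 0, 0], 0],
    [[0, 0, 0.7], [0, 0, 0], 0],
  ],
)

```text
clock: 3.97
position: [0.512, 0.0994, 0.0619]
tool_rot: [3.14, 0.0, 1.591]
force: [-1.8, -2.6, 14.2]
grip_width: 0.0002
finger_force: 7.2
```

Call:
move_arm(
  series=[
    [[0, 0, 0], [0, 0, 0], 0],
    [[0, 0, 0], [0, 0, 0], 0],
    [[0, 0, 0], [0, 0, 0], 0],
    [[0, 0, 0], [0, 0, 0], 0],
    [[0, 0, 0], [0, 0, 0], 0],
    [[0, 0, 0], [0, 0, 0], 0],
    [[0, 0, -0.7], [0, 0, 0], 0],
    [[0, 0, -1.5], [0, 0, 0], 0],
    [[0, 0, -3], [0, 0, 0], 0],
    [[-3, 0, -3.5], [0, 0, 0], 0],
    [[-6, 0, -3.5], [0, 0, 0], 0],
    [[-8.6, 0, -3.5], [0, 0, 0], 0],
    [[-8.6, 0, -2.4], [0, 0, 0], 0],
    [[-8.6, 0, -1.5], [0, 0, 0], 0],
    [[-8.6, 0, -1.4], [0, 0, 0], 0],
    [[-8.6, 0, -1.4], [0, 0, 0], 0],
    [[-8.6, 0, -1.4], [0, 0, 0], 0],
  ],
)

```text
clock: 5.38
position: [0.5131, 0.0145, 0.0753]
tool_rot: [-3.141, -0.0, 1.592]
force: [0.6, 0.2, 0.5]
grip_width: -0.0002
finger_force: 0.0
```

Call:
move_arm(
  series=[
    [[0, 0, 0.2], [0, 0, 0], 0],
    [[0, 0, 0.4], [0, 0, 0], 0],
    [[0, 0, 0.6], [0, 0, 0], 0],
    [[0, 0, 0.7], [0, 0, 0], 0],
    [[0, 0, 0.7], [0, 0, 0], 0],
    [[0, 0, 0.7], [0, 0, 0], 0],
  ],
)

```text
clock: 5.88
position: [0.5133, 0.0136, 0.0684]
tool_rot: [3.141, -0.0, 1.591]
force: [0.2, 2.0, 3.7]
grip_width: 0.0001
finger_force: 1.8
```

Call:
move_arm(
  series=[
    [[0, 0, 0.2], [0, 0, 0], 0],
    [[0, 0, 0.4], [0, 0, 0], 0],
    [[0, 0, 0.6], [0, 0, 0], 0],
    [[0, 0, 0.65], [0, 0, 0], 0],
    [[0, 0, 0.65], [0, 0, 0], 0],
    [[0, 0, 0.65], [0, 0, 0], 0],
  ],
)

```text
clock: 6.38
position: [0.5133, 0.0137, 0.0618]
tool_rot: [3.141, -0.0, 1.591]
force: [0.3, 3.0, 6.6]
grip_width: -0.0
finger_force: 3.6
```

Call:
move_arm(
  series=[
    [[0, 0, 0.05], [0, 0, 0], 0],
    [[0, 0, 0.05], [0, 0, 0], 0],
    [[0, 0, 0.05], [0, 0, 0], 0],
    [[0, 0, 0.05], [0, 0, 0], 0],
    [[0, 0, 0.05], [0, 0, 0], 0],
    [[0, 0, 0.05], [0, 0, 0], 0],
    [[0, 0, -0.7], [0, 0, 0], 0],
    [[0, 0, -1.5], [0, 0, 0], 0],
    [[0, 0, -3], [0, 0, 0], 0],
    [[-3, 0, -3.5], [0, 0, 0], 0],
    [[-6, 0, -3.5], [0, 0, 0], 0],
    [[-9, 0, -3.5], [0, 0, 0], 0],
    [[-9, 0, -2.4], [0, 0, 0], 0],
    [[-9, 0, -1.5], [0, 0, 0], 0],
    [[-9, 0, -1.35], [0, 0, 0], 0],
    [[-9, 0, -1.35], [0, 0, 0], 0],
    [[-9, 0, -1.35], [0, 0, 0], 0],
  ],
)

```text
clock: 7.8
position: [0.5149, -0.0756, 0.0755]
tool_rot: [-3.141, -0.0, 1.592]
force: [-0.1, 0.7, -0.5]
grip_width: -0.0003
finger_force: 0.0
```

Call:
move_arm(
  series=[
    [[0, 0, 0.2], [0, 0, 0], 0],
    [[0, 0, 0.4], [0, 0, 0], 0],
    [[0, 0, 0.6], [0, 0, 0], 0],
    [[0, 0, 0.7], [0, 0, 0], 0],
    [[0, 0, 0.7], [0, 0, 0], 0],
    [[0, 0, 0.7], [0, 0, 0], 0],
  ],
)

```text
clock: 8.3
position: [0.5152, -0.0762, 0.0685]
tool_rot: [3.141, -0.0, 1.591]
force: [-0.2, 1.9, 7.0]
grip_width: 0.0
finger_force: 3.5
```

Call:
move_arm(
  series=[
    [[0, 0, 0.2], [0, 0, 0], 0],
    [[0, 0, 0.4], [0, 0, 0], 0],
    [[0, 0, 0.6], [0, 0, 0], 0],
    [[0, 0, 0.7], [0, 0, 0], 0],
    [[0, 0, 0.7], [0, 0, 0], 0],
    [[0, 0, 0.7], [0, 0, 0], 0],
    [[0, 0, 0.7], [0, 0, 0], 0],
    [[0, 0, 0.7], [0, 0, 0], 0],
  ],
)

```text
clock: 8.97
position: [0.5154, -0.0761, 0.0619]
tool_rot: [3.14, -0.0, 1.591]
force: [-2.4, 2.7, 13.3]
grip_width: -0.0001
finger_force: 7.2
```

Call:
move_arm(
  series=[
    [[0, 0, 0], [0, 0, 0], 0],
    [[0, 0, 0], [0, 0, 0], 0],
    [[0, 0, -0.7], [0, 0, 0], 0],
    [[0, 0, -1.5], [0, 0, 0], 0],
    [[0, 0, -4], [0, 0, 0], 0],
    [[3, 0, -7], [0, 0, 0], 100],
    [[6, 0, -7], [0, 0, 0], 100],
    [[8.95, 0, -7], [0, 0, 0], 100],
    [[8.95, 0, -7], [0, 0, 0], 100],
    [[8.95, 0, -7], [0, 0, 0], 100],
    [[8.95, 0, -7], [0, 0, 0], 100],
    [[8.95, 0, -7], [0, 0, 0], 100],
  ],
)

```text
clock: 9.97
position: [0.513, 0.0118, 0.1311]
tool_rot: [-3.141, 0.0, 1.59]
force: [0.1, 0.1, 0.2]
grip_width: 0.0832
finger_force: 0.0
```

```bash
python3 - <<'E'
from h import *
s=bot.observe();print(s['clock'],s['position'],s['tool_rot'],s['force'],s['grip_width'])
im,d=bot.grab_frame('wrist');cv2.imwrite('pics/w1.png',im[...,::-1]);W=cloud('wrist',d,s)
for r in bot.trace('wrist','pot_a'):
    P=W[r['mask']&(W[...,2]>.066)&(W[...,2]<.08)]
    if len(P)>20:(cx,cy),rr=cv2.minEnclosingCircle(P[:,:2].astype(np.float32));print(r['conf'],r['bbox'],len(P),P.mean(0).round(4),round(cx,4),round(cy,4),round(rr,4))
E
```

```text
9.9667 [0.51300798 0.01176871 0.13108976] [-3.14108714e+00  4.70003721e-04  1.58954544e+00] [0.05405709 0.08847349 0.17641944] 0.08321996599214701
0.83 [292.5, 83.0, 355.8, 150.8] 2632 [0.5103 0.1007 0.0737] 0.5102 0.1003 0.016
0.75 [291.8, 214.5, 352.8, 285.4] 1818 [0.5127 0.012  0.0735] 0.5126 0.0111 0.016
0.75 [299.1, 316.7, 349.9, 398.3] 1404 [ 0.5137 -0.0769  0.0734] 0.5134 -0.0784 0.0164
```

View pics/w1.png

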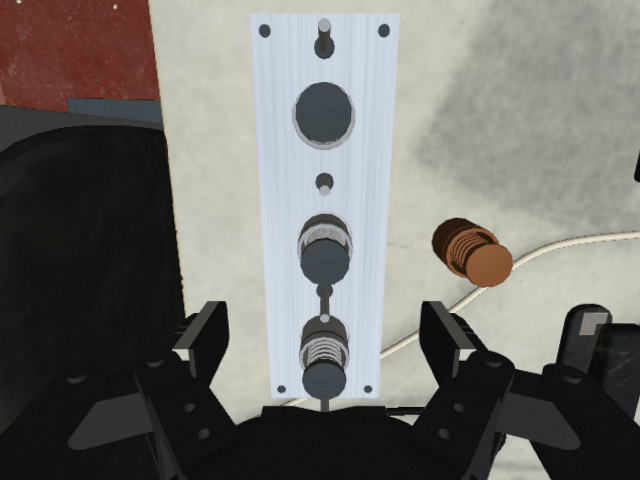

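Call:
move_arm(
  series=[
    [[0, 0, 3], [0, 0, 0], 100],
    [[0, 0, 6], [0, 0, 0], 100],
    [[0, 0, 9], [0, 0, 0], 100],
    [[0, 0, 10.5], [0, 0, 0], 100],
    [[0, 0, 10.8], [0, 0, 0], 100],
    [[0, 0, 10.8], [0, 0, 0], 100],
    [[0, 0, 10.8], [0, 0, 0], 30],
    [[0, 0, 10.8], [0, 0, 0], 30],
    [[0, 0, 10.8], [0, 0, 0], 30],
    [[0, 0, 10.8], [0, 0, 0], 30],
    [[0, 0, 10.8], [0, 0, 0], 30],
    [[0, 0, 10.8], [0, 0, 0], 30],
    [[0, 0, 10.8], [0, 0, 0], 30],
    [[0, 0, 10.8], [0, 0, 0], 30],
  ],
  squeeze=40,
)

```text
clock: 11.23
position: [0.5136, 0.0127, 0.0244]
tool_rot: [3.14, 0.0, 1.591]
force: [-2.4, -0.9, 12.7]
grip_width: 0.0388
finger_force: 38.6
```

Call:
move_arm(
  series=[
    [[0, 0, -1], [0, 0, 0], 30],
    [[0, 0, -3], [0, 0, 0], 30],
    [[0, 0, -6], [0, 0, 0], 30],
    [[0, 0, -9], [0, 0, 0], 30],
    [[0, 0, -10], [0, 0, 0], 30],
    [[0, 0, -10], [0, 0, 0], 30],
  ],
)

```text
clock: 11.73
position: [0.5144, 0.0128, 0.1263]
tool_rot: [3.137, 0.0, 1.59]
force: [0.1, -0.3, -0.6]
grip_width: 0.0385
finger_force: 40.9
```

Call:
move_arm(
  series=[
    [[3, 0, 0], [0, 0, 0], 30],
    [[6, 0, 0], [0, 0, 0], 30],
    [[9, 0, 0], [0, 0, 0], 30],
    [[12, 0, 0], [0, 0, 0], 30],
    [[15, 0, 0], [0, 0, 0], 30],
    [[18, 0, 0], [0, 0, 0], 30],
    [[21, 0, 0], [0, 0, 0], 30],
    [[24, 0, 0], [0, 0, 0], 30],
    [[27, 0, 0], [0, 0, 0], 30],
    [[30, 0, 0], [0, 0, 0], 30],
    [[32.5, 0, 0], [0, 0, 0], 30],
    [[34.5, 0, 0], [0, 0, 0], 30],
    [[34.5, 0, 0], [0, 0, 0], 30],
    [[34.5, 0, 0], [0, 0, 0], 30],
    [[34.5, 0, 0], [0, 0, 0], 30],
  ],
)

```text
clock: 12.98
position: [0.506, 0.3569, 0.1225]
tool_rot: [-3.141, 0.001, 1.591]
force: [-0.4, -0.4, -1.2]
grip_width: 0.0387
finger_force: 40.9
```

```bash
python3 - <<'E'
from h import *
s=bot.observe();print(s['clock'],s['position'],s['tool_rot'],s['force'],s['grip_width'],s['finger_force'])
im,d=bot.grab_frame('scene');W=cloud('scene',d)
cv2.imwrite('pics/s1.png',cv2.resize(im[180:470,180:480,::-1],None,fx=2,fy=2))
E
```

```text
12.9833 [0.5060257  0.35685276 0.12248355] [-3.14072901e+00  1.24775491e-03  1.59055048e+00] [-0.35017818 -0.38224378 -1.20129927] 0.03872700276514539 40.8801144361496
```

View pics/s1.png

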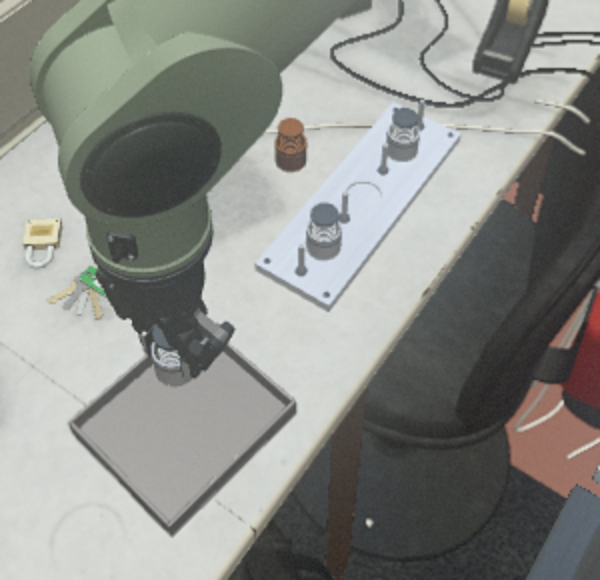

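Call:
move_arm(
  series=[
    [[0, 0, 3], [0, 0, 0], 30],
    [[0, 0, 6], [0, 0, 0], 30],
    [[0, 0, 8.5], [0, 0, 0], 30],
    [[0, 0, 9.5], [0, 0, 0], 30],
    [[0, 0, 10], [0, 0, 0], 30],
    [[0, 0, 10.2], [0, 0, 0], 30],
    [[0, 0, 10.3], [0, 0, 0], 30],
    [[0, 0, 10.3], [0, 0, 0], 30],
    [[0, 0, 10.3], [0, 0, 0], 30],
  ],
)

```text
clock: 13.78
position: [0.5068, 0.3581, 0.0214]
tool_rot: [3.14, -0.001, 1.591]
force: [0.2, 0.5, -1.4]
grip_width: 0.039
finger_force: 41.0
```

Call:
move_arm(
  series=[
    [[0, 0, 0.1], [0, 0, 0], 30],
    [[0, 0, 0.2], [0, 0, 0], 30],
    [[0, 0, 0.25], [0, 0, 0], 30],
    [[0, 0, 0.25], [0, 0, 0], 30],
    [[0, 0, 0.25], [0, 0, 0], 30],
  ],
)

```text
clock: 14.2
position: [0.5065, 0.3579, 0.0185]
tool_rot: [3.141, -0.0, 1.591]
force: [-2.2, -1.8, 8.0]
grip_width: 0.0384
finger_force: 42.0
```

Call:
move_arm(
  series=[
    [[0, 0, 0], [0, 0, 0], 50],
    [[0, 0, 0], [0, 0, 0], 55],
    [[0, 0, 0], [0, 0, 0], 70],
    [[0, 0, 0], [0, 0, 0], 100],
    [[0, 0, 0], [0, 0, 0], 100],
    [[0, 0, 0], [0, 0, 0], 100],
    [[0, 0, -3], [0, 0, 0], 100],
    [[0, 0, -6], [0, 0, 0], 100],
    [[0, 0, -9], [0, 0, 0], 100],
    [[0, 0, -12], [0, 0, 0], 100],
    [[0, 0, -15], [0, 0, 0], 100],
    [[0, 0, -18], [0, 0, 0], 100],
    [[0, 0, -18], [0, 0, 0], 100],
    [[0, 0, -18], [0, 0, 0], 100],
  ],
)

```text
clock: 15.37
position: [0.5068, 0.3582, 0.1993]
tool_rot: [3.139, -0.001, 1.591]
force: [-0.0, 0.1, -0.9]
grip_width: 0.0854
finger_force: 0.0
```

```bash
python3 - <<'E'
from h import *
s=bot.observe();print(s['clock'],s['position'],s['force'],s['grip_width'])
im,d=bot.grab_frame('scene');W=cloud('scene',d)
for r in bot.trace('scene','pot_a'):
    P=W[r['mask']];print(r['conf'],np.nanpercentile(P,[3,50,97],axis=0).round(3).tolist())
cv2.imwrite('pics/s2.png',cv2.resize(im[180:470,180:480,::-1],None,fx=2,fy=2))
E
```

```text
15.3667 [0.50681355 0.35815202 0.19930336] [-0.01985846  0.09578788 -0.88022029] 0.08535012717893754
0.94 [[0.495, -0.097, 0.012], [0.511, -0.07, 0.043], [0.533, -0.058, 0.073]]
0.75 [[0.604, -0.004, 0.005], [0.617, 0.017, 0.034], [0.638, 0.028, 0.063]]
0.7 [[0.487, 0.339, 0.008], [0.5, 0.361, 0.042], [0.522, 0.375, 0.068]]
0.61 [[0.492, 0.085, 0.013], [0.506, 0.109, 0.044], [0.526, 0.121, 0.073]]
0.5 [[0.463, -0.129, 0.006], [0.503, 0.029, 0.013], [0.56, 0.165, 0.031]]
```

View pics/s2.png

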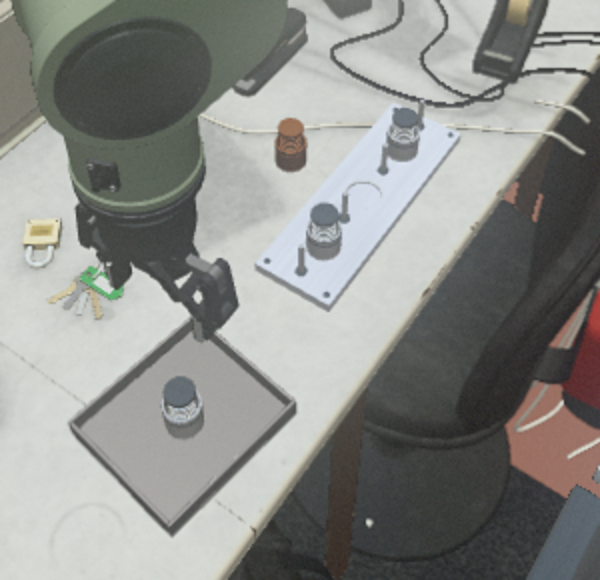

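The pot stands upright in the tray at crop pixel (182,405), with the gripper clear of it. The other two are still seated in their wells at (323,230) and (405,132).

```bash
python3 -c "from workcell import bot; print(bot.job_done())"
```

```text
the job is handed in; nothing more can be done
None
```

I pressed all three pots to the mark from left to right; they read about 14, 7 and 14 N, so I stood the tired middle one upright in the grey tray, left the two sound ones in their wells, and handed the job in at about 15 s (no verdict was returned).

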